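# Set the card dealer to the red seat and deal

### The arm

A 6-joint arm with a two-finger parallel gripper is mounted at the origin on the work surface. World frame = base frame: x ahead of the robot, y to its left, z up, the work surface at z = 0. Lengths are in m, angles in rad, forces in N, time in s.
With the tool pointing down it reaches from about 0.3 to 0.875 m from the base axis. Payload 6.4 kg.
Tool frame: the origin (TCP) lies at the very end of the fingers, on their centre line; the grasp point (between the pads) lies 19 mm behind it (ctrl.tcp_to_grasp is the distance from the TCP to the grasp point, in m); z points along the fingers, y is the direction in which the jaws open and shut (so a half turn about z gives the same grasp; the last joint's range is limited). The gripper opens to 85 mm and grips with 20 to 120 N. Pads are 22 mm wide; open, the fingers measure 114 mm over their backs; the gripper's body (76 mm by 85 mm) begins 54 mm behind the grasp point. The pads swing forward as they close: fully open they stand 13 mm farther back than shut.
Start: joints at [-1.48, 0.181, 1.607, -0, 1.354, -0.206], TCP at [0.168, -0.55, 0.231] pointing down, gripper open.
Joint ranges: [-2.99, 2.99], [-0.89, 2.07], [0.3, 2.58], [-1.14, 4.28], [0, 2.63], [-3.12, 3.12]. Speed limits (rad/s): [2.57, 2.57, 3.01, 3.14, 3.14, 3.14].

### API

Orientations are given as a unit quaternion [w, x, y, z].
In Python, from bench import ctrl gives the robot as it stands. The module is installed in compiled form; this text tells all that it offers.
- The arm moves only by the tool drive_tool, never from a script. Its argument "deltas" is a list of rows, each an object with "slide": the shift along the tool's x, y, z as a fraction of full scale, a list of three; "delta_rot": the turn, a rotation vector about the tool's x, y, z as a fraction of full scale, a list of three; "hand": the opening, from 0 (shut) to 1 (fully open). In form: [{"slide": [tx, ty, tz], "delta_rot": [wx, wy, wz], "hand": hand}, ...]. A call has exactly 5 rows; each row shifts and turns the commanded pose from where the row before left it, along the tool's axes as they then stand; what a row does not reach is not made up. Full scale, the value 1, is 50 mm for a shift and 180 degrees for a turn. A row lasts 1/8 s, in which the tool goes at most 62.5 mm and 10.7 degrees, less where a joint would pass 70% of its speed; a pose out of reach is approached as far as the arm can. A call with a number of a shift or a turn outside -1 to 1 is refused whole. A call with a gripper value outside its range is refused whole. The fingers move at their own pace and stop on an object; the grip force is fixed at half the most. Time passes only in rows, so rows that do not move let the fingers close, or fill a call up. It gives the time, the measured TCP pose, the force and the opening at its end, in the units of the state.
- ctrl.get_obs(): the state, without advancing time (a new reading comes with each control period).
- ctrl.camera(name): name is "scene" or "top"; returns a dict with "frame" (480x640x3 uint8, red, green, blue), "mtx" (3x3 intrinsics, pixels), "R" (3x3) and "t" (3): a world point X has camera coordinates R X + t. Camera axes: x right, y down, z forward; pixel columns grow to the right and rows downward; lengths in m; the calibration is good to about 2 mm. A picture is of the moment at which its call begins. There is no depth.
- ctrl.hand_in(): hands the job in, once; it reports no verdict.
The state is a dict: "time_s": time; "q": joint angles; "dq": joint speeds; "joint_efforts": joint torques, N m; "eef_pos": TCP position; "eef_rot": TCP orientation; "wrist_force": force on the tool from outside, world axes, zero at the start; "torque": the same for the moment, N m; "opening": opening from 0.0 (shut) to 1.0 (fully open).
Only numpy, scipy, OpenCV 4.12 (cv2) and the standard library are available. Lean on these libraries where they do the work, as an engineer would, in place of code of your own. Each camera call takes 0.05 s, during which the arm holds its last target.

### The job

With a fingertip, push the lever of the card dealer's rotary selector round, click by click, until it rests in the click that points at the red seat disc; then press the lime-green deal button beside it fully down and let it come back up. Push only - do not pick anything up - and leave the cup, glass, phone, cards, chips, die and pawn where they are.

Things in the scene. Friction and masses are not known exactly. Their poses are not given: they have to be found in the camera images.
- selector (a joint): Angle of the rotary selector on top of the card dealing machine, rad; grows clockwise seen from above. Eight clicks pi/6 (30 degrees) apart, at 0, 0.524, 1.047 ... 3.665, with stops just beyond the first and last. It starts in one of the first three (one, two, three white bars); the other five each point at a coloured seat disc. It stays in the click where it is left.
- dial_axis (a point): On the selector's vertical axis, 19 mm above the machine's flat top (half-way up the lever). On that top: a black disc 60 mm across, 8 mm high, and on it an aluminium lever bar 12 mm wide with flat upright sides 7 to 31 mm above the top, reaching 54 mm from the axis on its pointing side (red line on it), 18 mm on the other. x axis: along the lever to the pointing tip; z up.
- lever_tip (a point): Middle of the end face of the lever's pointing tip, 54 mm from the axis, 19 mm above the machine's top. Pushed sideways 40 mm from the axis, the lever resists with up to about 3.5 N; a sprung detent pulls it to the nearest click, so once past half-way (15 degrees) it snaps on to the next by itself.
- pointed_spot (a point): The spot on the machine's top that the lever points at: on the lever's centre line, 72 mm from the selector's axis, 18 mm beyond the lever's tip, at the height of the machine's top. It turns with the lever. In a seat's click it lies on the centre of that seat's disc.
- seat_red: The red seat disc, 24 mm across, 4.6 mm high, fixed on the machine's top 72 mm from the selector's axis; origin at the centre of its underside. It is in any one of the five seat places (the selector's clicks at 1.571, 2.094, 2.618, 3.142 and 3.665 rad); like discs in blue, yellow, purple and white are in the others, neighbours 37 mm apart.
- deal_top (a point): The centre of the top of the lime-green round deal button, 30 mm across, standing in a black housing on the machine's top, 110 mm from the selector's axis on the side nearer the robot, where the lever does not go. It is pressed straight down.
- deal (a joint): Travel of the deal button in m: 0 up, 0.006 fully down. A spring brings it back up; fully down takes about 5 N.
- dealer: The card dealing machine, fixed to the table: a grey and dark box 260 mm (x) by 240 mm (y), its flat top 70 mm above the table, with a low card mouth on its far (+x) side. Origin at the centre of its underside. The selector's axis is 20 mm to its +x.
- coffee_cup: Paper coffee cup with black lid, 82 mm across and 110 mm high, beside the machine; origin at the centre of its underside. Bystander.
- tumbler: Glass tumbler, 74 mm across and 90 mm high, beside the machine; origin at the centre of its underside. Bystander.
- phone: Phone in a rust-brown case, 74 by 150 by 9 mm, flat on the table beyond the machine; origin at the centre of its underside. Bystander.
- card_deck: Deck of cards with blue back, 63 by 88 by 24 mm, beside the machine; origin at the centre of its underside. Bystander.
- chip_stack: Stack of game chips, 39 mm across and 35 mm high, one piece, beside the machine; origin at the centre of its underside. Bystander.
- die: Green die, 18 mm, lying on the machine's top at its near left corner (-x, +y); origin at the centre of its underside. Bystander.
- pawn: Purple pawn, 24 mm across the foot and 40 mm high, standing on the machine's top at its near right corner (-x, -y); origin at the centre of its underside. Bystander.

How it is judged:
By the outcome, as a careful person would: the job done as asked, in the order asked, and still so for the second after the job is handed in, with the robot touching nothing.
It also fails if it takes over 54 s, if anything falls off the work surface, if the arm or the gripper's body presses on something with over 40 N, if the wrist force passes 120 N, or if a joint passes its speed limit or range.

## Working session

There is one attempt and no reset: what is moved stays moved. The work goes in short steps, Python scripts to look and compute and a tool call to move; the robot and the scene stay as the last step left them, time stands still between calls to the robot, and variables do not carry over. Pictures are saved under pics/ and viewed, and the job is handed in when it is done.

Besides the shell and the picture viewer there is one more tool, called after "Call:" as name(argument=value, ...), one argument or row to a line, values as JSON. drive_tool: Moves the arm, as the interface text tells. Its arguments: {"type":"object","properties":{"deltas":{"type":"array","items":{"type":"object","properties":{"slide":{"type":"array","items":{"type":"number"}},"delta_rot":{"type":"array","items":{"type":"number"}},"hand":{"type":"number"}}}}},"required":["deltas"]}

```bash
mkdir -p pics; cat > h.py <<'E'
import numpy as np, cv2
from bench import ctrl
def snap(n,fn):
    c=ctrl.camera(n); cv2.imwrite('pics/'+fn,c['frame'][:,:,::-1]); return c
def ray(c,u,v,z):
    d=c['R'].T@np.linalg.inv(c['mtx'])@np.array([u,v,1.]); o=-c['R'].T@c['t']
    return o+d*(z-o[2])/d[2]
def proj(c,X):
    p=c['mtx']@(c['R']@np.array(X)+c['t']); return p[:2]/p[2]
E
python3 - <<'E'
from h import *
import pickle
o=ctrl.get_obs(); print(o)
d={n:snap(n,n+'0.png') for n in('scene','top')}
for n in d: print(n,-d[n]['R'].T@d[n]['t'],d[n]['R'][2])
pickle.dump(d,open('c0.pkl','wb'))
E
```

```text
{'time_s': 0.0, 'q': array([-1.48028589e+00,  1.81535831e-01,  1.60799765e+00,  2.93501615e-05,
        1.35382805e+00, -2.06335007e-01]), 'dq': array([-1.04831079e-04,  8.62783579e-04, -1.18000766e-04,  4.06592288e-04,
       -1.17940070e-05, -3.92136449e-04]), 'joint_efforts': array([-2.13713298e-03, -4.44880199e+01, -3.51336336e+01, -4.08568176e-04,
        9.08943883e-03,  9.03571404e-07]), 'eef_pos': array([ 0.1681457 , -0.54928629,  0.2303921 ]), 'eef_rot': array([-8.82128236e-04,  9.89005635e-01,  1.47875187e-01,  6.54955269e-05]), 'wrist_force': array([ 0.27003147, -0.30913972,  0.48109805]), 'torque': array([-0.00851181, -0.02847582, -0.05428362]), 'opening': 1.002530524260254}
scene [1.11269713 0.17428948 0.59508378] [-0.71017804 -0.15703256 -0.6862856 ]
top [0.47431257 0.04895358 1.01191433] [ 0.14301183 -0.00809895 -0.98968784]
```

View pics/top0.png

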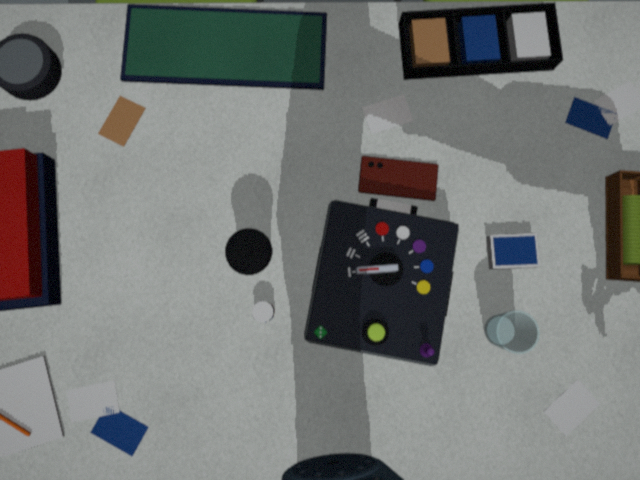

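View pics/scene0.png

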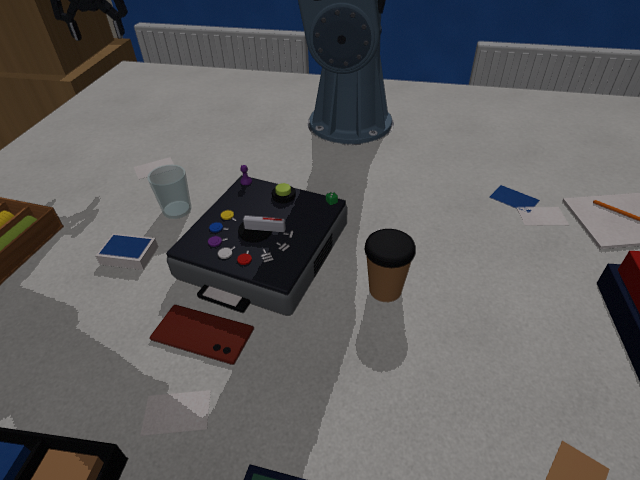

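The top view shows the lever pointing at the one-bar mark (350,271). Red is the first seat disc (382,229), so it needs three clicks clockwise. The lime button is at (376,332). Next I'll measure these positions.

```bash
cat > m.py <<'E'
from h import *
import pickle
d=pickle.load(open('c0.pkl','rb'))
def blob(c,lo,hi,roi,s=90,v=50):
    hsv=cv2.cvtColor(c['frame'],cv2.COLOR_RGB2HSV)
    m=cv2.inRange(hsv,(lo,s,v),(hi,255,255)); k=np.zeros_like(m); x0,y0,x1,y1=roi; k[y0:y1,x0:x1]=m[y0:y1,x0:x1]
    n,l,st,ce=cv2.connectedComponentsWithStats(k)
    i=1+np.argmax(st[1:,4]); return ce[i],st[i,4]
T=d['top'];S=d['scene'];P={}
for nm,lo,hi,rt,rs,z in [('yellow',20,32,(410,275,440,300),(215,205,240,222),.0746),('blue',100,125,(415,258,440,276),(205,220,228,235),.0746),('purple',130,165,(408,236,430,256),(205,234,224,248),.0746),('red',0,8,(370,220,392,240),(234,250,255,268),.0746),('lime',30,50,(360,315,392,348),(270,178,300,200),.095)]:
    for cn,c,r in(('t',T,rt),('s',S,rs)):
        p,a=blob(c,lo,hi,r); X=ray(c,p[0],p[1],z); P[nm,cn]=X; print(nm,cn,p.round(1),a,X.round(4))
# lime height by two-ray
def tri(u1,u2):
    A=[];b=[]
    for c,u in((T,u1),(S,u2)):
        Pm=c['mtx']@np.c_[c['R'],c['t']]
        for k in(0,1): r=u[k]*Pm[2]-Pm[k]; A.append(r[:3]);b.append(-r[3])
    return np.linalg.lstsq(np.array(A),np.array(b),rcond=None)[0]
print('lime tri',tri(blob(T,30,50,(360,315,392,348))[0],blob(S,30,50,(270,178,300,200))[0]))
# circle centre r=72 from discs (mean of views)
from scipy.optimize import least_squares
names=['red','purple','blue','yellow']; ang=[1.571,2.618,3.142,3.665]
for cs in('t','s','ts'):
    D=np.array([np.mean([P[n,c] for c in cs],0)[:2] for n in names])
    f=lambda q:(np.c_[q[0]+.072*np.cos(q[2]-np.array(ang)),q[1]+.072*np.sin(q[2]-np.array(ang))]-D).ravel()
    s=least_squares(f,[D[:,0].mean(),D[:,1].mean(),1.5]);ax=s.x
    print(cs,'axis',ax.round(4),'res mm',(s.fun*1e3).round(1))
    b=np.mean([P['lime',c] for c in cs],0)[:2]; print(' button dist',np.linalg.norm(b-ax[:2]),'dir rel',np.arctan2(*(b-ax[:2])[::-1])-ax[2])
for n,c in d.items():
    r=cv2.resize(c['frame'][150:380,290:480] if n=='top' else c['frame'][160:320,150:360],None,fx=3,fy=3,interpolation=cv2.INTER_CUBIC)
    cv2.imwrite(f'pics/{n}0z.png',r[:600,:,::-1])
E
python3 m.py
```

```text
yellow t [423.1 286.8] 187 [ 0.5191 -0.1449  0.0746]
yellow s [226.7 214.3] 110 [ 0.5196 -0.1416  0.0746]
blue t [426.6 265.9] 189 [ 0.5554 -0.1524  0.0746]
blue s [215.5 226.6] 112 [ 0.5559 -0.1488  0.0746]
purple t [419. 246.] 175 [ 0.5906 -0.1403  0.0746]
purple s [214.3 240.5] 116 [ 0.5908 -0.1371  0.0746]
red t [381.9 228. ] 116 [ 0.6231 -0.076   0.0746]
red s [244.  258.7] 122 [ 0.6234 -0.0722  0.0746]
lime t [375.9 332. ] 289 [ 0.4432 -0.0586  0.095 ]
lime s [282.8 189.2] 168 [ 0.4531 -0.0525  0.095 ]
lime tri [ 0.44251437 -0.05819718  0.08678195]
t axis [ 0.5511 -0.0804  1.6322] res mm [-0.1 -0.   0.2 -0.1  0.1  0.1 -0.1  0. ]
 button dist 0.11012147335028548 dir rel 1.3097184318146537
s axis [ 0.5513 -0.077   1.634 ] res mm [-0.2 -0.2  0.4  0.2 -0.  -0.  -0.2  0.1]
 button dist 0.1012537368820678 dir rel 1.263511465510543
ts axis [ 0.5512 -0.0787  1.6331] res mm [-0.2 -0.1  0.3  0.   0.   0.1 -0.2  0. ]
 button dist 0.10566156154620278 dir rel 1.2875468199321032
```

View pics/top0z.png

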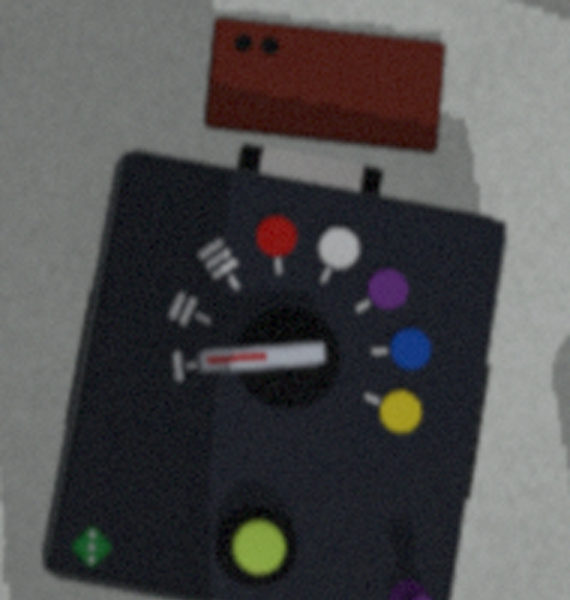

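Call:
drive_tool(
  deltas=[
    {"slide":[0.64,-0.51,0],"delta_rot":[0,0,0],"hand":0},
    {"slide":[0.64,-0.51,0],"delta_rot":[0,0,0],"hand":0},
    {"slide":[0.64,-0.51,0],"delta_rot":[0,0,0],"hand":0},
    {"slide":[0.64,-0.51,0],"delta_rot":[0,0,0],"hand":0},
    {"slide":[0.64,-0.51,0],"delta_rot":[0,0,0],"hand":0},
  ],
)

```text
time_s: 0.72
eef_pos: [0.2844, -0.3798, 0.2309]
eef_rot: [-0.0, 0.989, 0.148, -0.0]
wrist_force: [0.3, 0.4, -0.8]
opening: -0.003
```

Call:
drive_tool(
  deltas=[
    {"slide":[0.64,-0.51,0],"delta_rot":[0,0,0],"hand":0},
    {"slide":[0.64,-0.51,0],"delta_rot":[0,0,0],"hand":0},
    {"slide":[0.64,-0.51,0],"delta_rot":[0,0,0],"hand":0},
    {"slide":[0.64,-0.51,0],"delta_rot":[0,0,0],"hand":0},
    {"slide":[0.64,-0.51,0],"delta_rot":[0,0,0],"hand":0},
  ],
)

```text
time_s: 1.35
eef_pos: [0.4001, -0.2111, 0.2311]
eef_rot: [-0.0, 0.989, 0.148, -0.0]
wrist_force: [-0.7, -0.5, 0.4]
opening: 0.007
```

Call:
drive_tool(
  deltas=[
    {"slide":[0.64,-0.51,0],"delta_rot":[0,0,0],"hand":0},
    {"slide":[0.64,-0.51,0],"delta_rot":[0,0,0],"hand":0},
    {"slide":[0.64,-0.51,0],"delta_rot":[0,0,0],"hand":0},
    {"slide":[0.64,-0.51,0],"delta_rot":[0,0,0],"hand":0},
    {"slide":[0.64,-0.51,0],"delta_rot":[0,0,0],"hand":0},
  ],
)

```text
time_s: 1.98
eef_pos: [0.5157, -0.0424, 0.231]
eef_rot: [-0.0, 0.989, 0.148, -0.0]
wrist_force: [-0.1, -0.3, -0.1]
opening: 0.001
```

Call:
drive_tool(
  deltas=[
    {"slide":[0,0,0.1],"delta_rot":[0,0,0.019],"hand":0},
    {"slide":[0,0,0.3],"delta_rot":[0,0,0.019],"hand":0},
    {"slide":[0,0,0.3],"delta_rot":[0,0,0.019],"hand":0},
    {"slide":[0,0,0.3],"delta_rot":[0,0,0.018],"hand":0},
    {"slide":[0,0,0],"delta_rot":[0,0,0],"hand":0},
  ],
)

```text
time_s: 2.6
eef_pos: [0.5141, -0.0433, 0.1798]
eef_rot: [-0.001, 1.0, 0.031, -0.002]
wrist_force: [-0.8, -0.3, 0.9]
opening: -0.002
```

```bash
cat >> h.py <<'E'
A=np.array([.5512,-.0787])
def st():
    o=ctrl.get_obs();w,x,y,z=o['eef_rot'];psi=2*np.arctan2(y,x)
    psi=(psi+np.pi)%(2*np.pi)-np.pi
    print('t',round(o['time_s'],2),'p',o['eef_pos'].round(4),'psi',round(psi,3),'q',o['q'].round(2),'F',o['wrist_force'].round(1),'op',round(o['opening'],3)); return o,psi
def crop(fn):
    ims=[]
    for n,(x0,y0,x1,y1) in(('top',(290,190,480,380)),('scene',(150,130,370,320))):
        f=ctrl.camera(n)['frame'][y0:y1,x0:x1,::-1]; ims.append(cv2.resize(f,(390,390),interpolation=cv2.INTER_CUBIC))
    cv2.imwrite('pics/'+fn,np.hstack(ims))
E
python3 - <<'E'
from h import *
st();crop('a1.png')
E
```

```text
t 2.6 p [ 0.5141 -0.0433  0.1798] psi 0.062 q [-0.31  0.11  1.8   0.    1.24  1.19] F [-0.8 -0.3  0.9] op -0.002
```

View pics/a1.png

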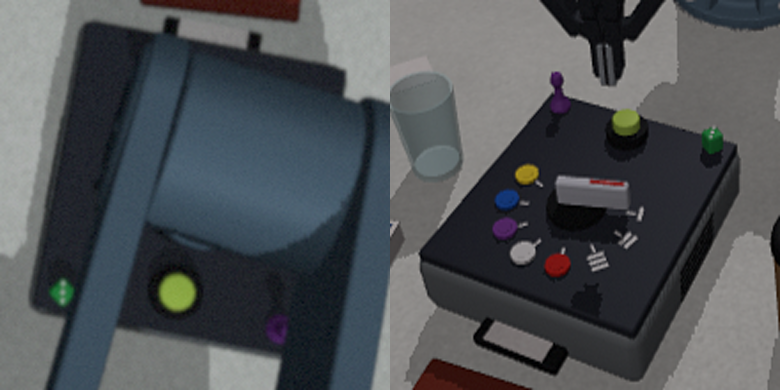

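The scene crop shows the closed fingers above the machine, the lever still at one bar, and the button standing proud of its housing. I'll descend behind the lever.

Call:
drive_tool(
  deltas=[
    {"slide":[0,0,0.4],"delta_rot":[0,0,0],"hand":0},
    {"slide":[0,0,0.5],"delta_rot":[0,0,0],"hand":0},
    {"slide":[0,0,0.5],"delta_rot":[0,0,0],"hand":0},
    {"slide":[0,0,0.4],"delta_rot":[0,0,0],"hand":0},
    {"slide":[0,0,0.1],"delta_rot":[0,0,0],"hand":0},
  ],
)

```text
time_s: 3.32
eef_pos: [0.5149, -0.0436, 0.0858]
eef_rot: [-0.0, 1.0, 0.031, -0.001]
wrist_force: [-1.1, 0.2, 0.3]
opening: 0.002
```

```bash
python3 - <<'E'
from h import *
st();crop('a2.png')
E
```

```text
t 3.33 p [ 0.5149 -0.0436  0.0858] psi 0.062 q [-0.31  0.24  1.86  0.    1.04  1.19] F [-1.1  0.2  0.3] op 0.002
```

View pics/a2.png

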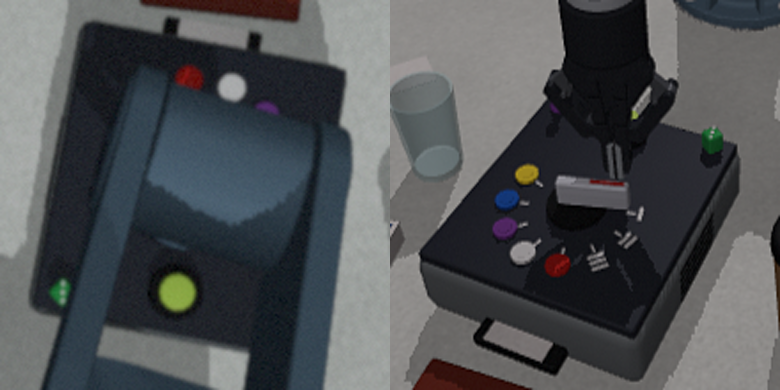

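Call:
drive_tool(
  deltas=[
    {"slide":[0.14,0,0],"delta_rot":[0,0,0],"hand":0},
    {"slide":[0.14,0,0],"delta_rot":[0,0,0],"hand":0},
    {"slide":[0.08,-0.03,0],"delta_rot":[0,0,0.033],"hand":0},
    {"slide":[0.08,-0.03,0],"delta_rot":[0,0,0.033],"hand":0},
    {"slide":[0.08,-0.03,0],"delta_rot":[0,0,0.033],"hand":0},
  ],
)

```text
time_s: 4.05
eef_pos: [0.5422, -0.0388, 0.0868]
eef_rot: [0.0, 0.992, -0.126, 0.0]
wrist_force: [-0.0, -0.6, -0.2]
opening: 0.0
```

```bash
cat >> h.py <<'E'
def rel():
    o,psi=st();r=o['eef_pos'][:2]-A;t=np.array([np.cos(psi),np.sin(psi)]);d=np.array([-t[1],t[0]])
    print('frame turn deg',round(np.degrees(.062-psi),1),'perp mm',(r@t*1e3).round(1),'rad mm',(r@d*1e3).round(1))
E
python3 - <<'E'
from h import *
rel();crop('a3.png')
E
```

```text
t 4.05 p [ 0.5422 -0.0388  0.0868] psi -0.253 q [-0.29  0.29  1.8   0.    1.06  1.53] F [-0.  -0.6 -0.2] op 0.0
frame turn deg 18.1 perp mm -18.7 rad mm 36.4
```

View pics/a3.png

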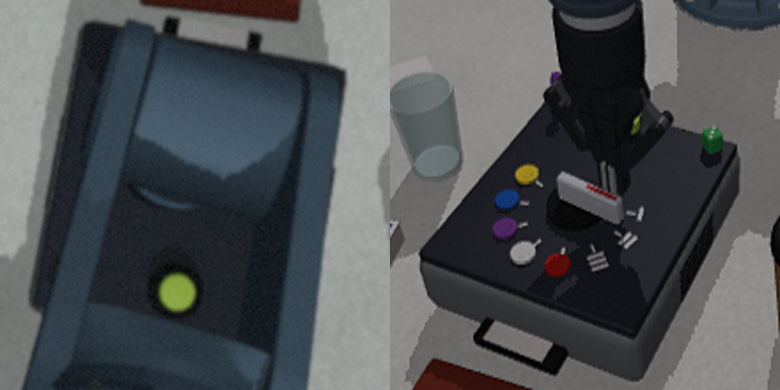

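The lever has clicked once and now points at two bars. I'll keep going.

Call:
drive_tool(
  deltas=[
    {"slide":[0.08,-0.03,0],"delta_rot":[0,0,0.033],"hand":0},
    {"slide":[0.08,-0.03,0],"delta_rot":[0,0,0.033],"hand":0},
    {"slide":[0.08,-0.03,0],"delta_rot":[0,0,0.033],"hand":0},
    {"slide":[0.08,-0.03,0],"delta_rot":[0,0,0.033],"hand":0},
    {"slide":[0.08,-0.03,0],"delta_rot":[0,0,0.033],"hand":0},
  ],
)

```text
time_s: 4.78
eef_pos: [0.5628, -0.0408, 0.0866]
eef_rot: [-0.0, 0.927, -0.375, 0.0]
wrist_force: [0.2, 0.3, -0.6]
opening: -0.001
```

```bash
python3 - <<'E'
from h import *
rel();crop('a4.png')
E
```

```text
t 4.78 p [ 0.5628 -0.0408  0.0866] psi -0.769 q [-0.28  0.33  1.74  0.    1.07  2.06] F [ 0.2  0.3 -0.6] op -0.001
frame turn deg 47.6 perp mm -18.0 rad mm 35.3
```

View pics/a4.png

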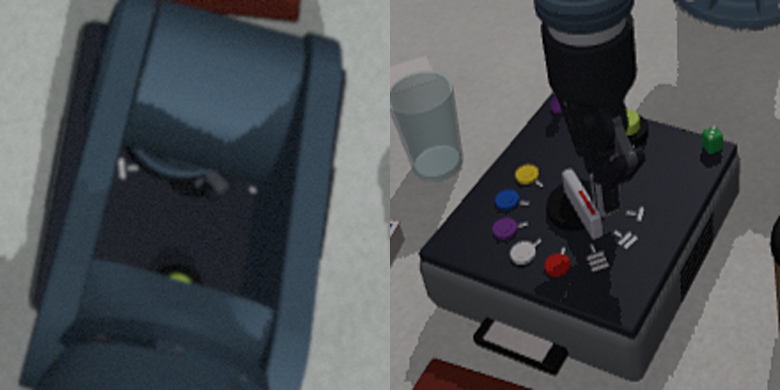

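The lever is at the three-bar click, so one more click is needed.

Call:
drive_tool(
  deltas=[
    {"slide":[0.08,-0.03,0],"delta_rot":[0,0,0.033],"hand":0},
    {"slide":[0.08,-0.03,0],"delta_rot":[0,0,0.033],"hand":0},
    {"slide":[0.08,-0.03,0],"delta_rot":[0,0,0.033],"hand":0},
    {"slide":[0.08,-0.03,0],"delta_rot":[0,0,0.033],"hand":0},
    {"slide":[0.06,-0.02,0],"delta_rot":[0,0,0.025],"hand":0},
  ],
)

```text
time_s: 5.5
eef_pos: [0.579, -0.0523, 0.0865]
eef_rot: [-0.0, 0.808, -0.589, 0.0]
wrist_force: [0.4, 0.4, 0.5]
opening: 0.005
```

```bash
python3 - <<'E'
from h import *
rel();crop('a5.png')
E
```

```text
t 5.5 p [ 0.579  -0.0523  0.0865] psi -1.26 q [-0.29  0.36  1.7   0.    1.08  2.54] F [0.4 0.4 0.5] op 0.005
frame turn deg 75.7 perp mm -16.6 rad mm 34.5
```

View pics/a5.png

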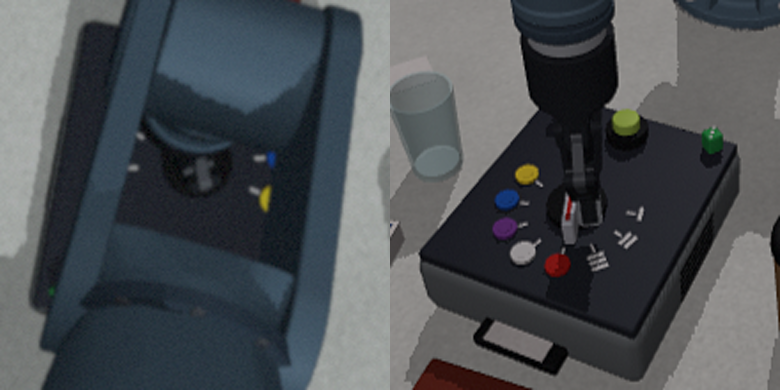

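The lever appears to point at red. I'll back off, lift and check.

Call:
drive_tool(
  deltas=[
    {"slide":[-0.2,0,0],"delta_rot":[0,0,0],"hand":0},
    {"slide":[-0.2,0,0],"delta_rot":[0,0,0],"hand":0},
    {"slide":[0,0,-0.5],"delta_rot":[0,0,0],"hand":0},
    {"slide":[0,0,-0.7],"delta_rot":[0,0,0],"hand":0},
    {"slide":[0,0,-0.2],"delta_rot":[0,0,0],"hand":0},
  ],
)

```text
time_s: 6.22
eef_pos: [0.574, -0.0329, 0.1587]
eef_rot: [-0.001, 0.808, -0.589, 0.002]
wrist_force: [0.2, -0.2, -0.1]
opening: -0.005
```

```bash
python3 - <<'E'
from h import *
rel();crop('a6.png')
o=ctrl.get_obs();psi=st()[1];B=np.array([.4425,-.057]);r=B-o['eef_pos'][:2]
print(r@[np.cos(psi),np.sin(psi)],r@[np.sin(psi),-np.cos(psi)])
E
```

```text
t 6.22 p [ 0.574  -0.0329  0.1587] psi -1.26 q [-0.26  0.25  1.68  0.    1.21  2.57] F [ 0.2 -0.2 -0.1] op -0.005
frame turn deg 75.7 perp mm -36.6 rad mm 35.7
t 6.33 p [ 0.5733 -0.0331  0.1573] psi -1.26 q [-0.26  0.25  1.68  0.    1.21  2.57] F [ 0.5  0.4 -0.2] op 0.0
-0.017185506266619622 0.1318968784643436
```

View pics/a6.png

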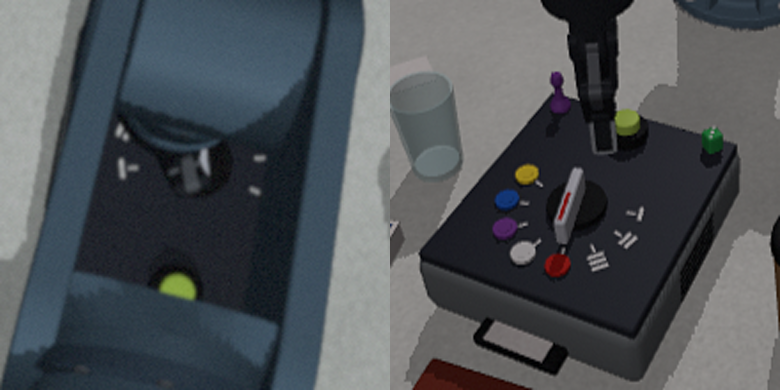

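The scene crop shows the lever in line with the red disc (557,264) and the finger clear of it. Moving over the button now.

Call:
drive_tool(
  deltas=[
    {"slide":[-0.07,0.53,0],"delta_rot":[0,0,0],"hand":0},
    {"slide":[-0.07,0.53,0],"delta_rot":[0,0,0],"hand":0},
    {"slide":[-0.07,0.53,0],"delta_rot":[0,0,0],"hand":0},
    {"slide":[-0.07,0.53,0],"delta_rot":[0,0,0],"hand":0},
    {"slide":[-0.07,0.52,0],"delta_rot":[0,0,0],"hand":0},
  ],
)

```text
time_s: 6.95
eef_pos: [0.4397, -0.0564, 0.1546]
eef_rot: [0.0, 0.808, -0.59, -0.001]
wrist_force: [-0.7, -0.6, -0.3]
opening: 0.0
```

Call:
drive_tool(
  deltas=[
    {"slide":[0,0,0.3],"delta_rot":[0,0,0],"hand":0},
    {"slide":[0,0,0.3],"delta_rot":[0,0,0],"hand":0},
    {"slide":[0,0,0.3],"delta_rot":[0,0,0],"hand":0},
    {"slide":[0,0,0],"delta_rot":[0,0,0],"hand":0},
    {"slide":[0,0,0],"delta_rot":[0,0,0],"hand":0},
  ],
)

```text
time_s: 7.58
eef_pos: [0.442, -0.0569, 0.1112]
eef_rot: [0.0, 0.808, -0.59, -0.0]
wrist_force: [-0.1, -0.2, -0.2]
opening: -0.002
```

```bash
python3 - <<'E'
from h import *
st();crop('a7.png')
E
```

```text
t 7.58 p [ 0.442  -0.0569  0.1112] psi -1.261 q [-0.4   0.04  2.03  0.    1.07  2.44] F [-0.1 -0.2 -0.2] op -0.002
```

View pics/a7.png

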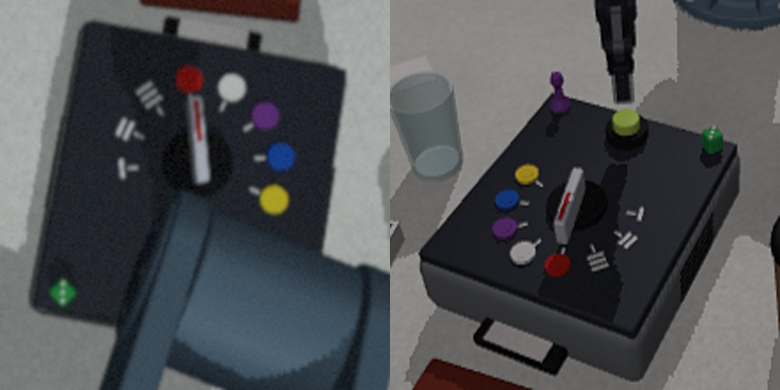

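Both views confirm the lever points at red, with its tip at (195,100) in the top crop. The finger is above the button. Descending with force checks.

Call:
drive_tool(
  deltas=[
    {"slide":[0,0,0.1],"delta_rot":[0,0,0],"hand":0},
    {"slide":[0,0,0.1],"delta_rot":[0,0,0],"hand":0},
    {"slide":[0,0,0.1],"delta_rot":[0,0,0],"hand":0},
    {"slide":[0,0,0.04],"delta_rot":[0,0,0],"hand":0},
    {"slide":[0,0,0],"delta_rot":[0,0,0],"hand":0},
  ],
)

```text
time_s: 8.3
eef_pos: [0.4416, -0.0569, 0.0941]
eef_rot: [0.0, 0.808, -0.59, -0.0]
wrist_force: [-0.6, 0.4, -0.5]
opening: 0.002
```

Call:
drive_tool(
  deltas=[
    {"slide":[0,0,0.04],"delta_rot":[0,0,0],"hand":0},
    {"slide":[0,0,0.02],"delta_rot":[0,0,0],"hand":0},
    {"slide":[0,0,0],"delta_rot":[0,0,0],"hand":0},
    {"slide":[0,0,0],"delta_rot":[0,0,0],"hand":0},
    {"slide":[0,0,0],"delta_rot":[0,0,0],"hand":0},
  ],
)

```text
time_s: 8.93
eef_pos: [0.4419, -0.057, 0.0915]
eef_rot: [-0.0, 0.808, -0.59, 0.0]
wrist_force: [0.6, 0.1, 1.7]
opening: -0.004
```

Call:
drive_tool(
  deltas=[
    {"slide":[0,0,0.04],"delta_rot":[0,0,0],"hand":0},
    {"slide":[0,0,0.02],"delta_rot":[0,0,0],"hand":0},
    {"slide":[0,0,0],"delta_rot":[0,0,0],"hand":0},
    {"slide":[0,0,0],"delta_rot":[0,0,0],"hand":0},
    {"slide":[0,0,0],"delta_rot":[0,0,0],"hand":0},
  ],
)

```text
time_s: 9.55
eef_pos: [0.4419, -0.057, 0.0884]
eef_rot: [-0.0, 0.808, -0.59, 0.0]
wrist_force: [1.6, -0.2, 3.2]
opening: -0.002
```

Call:
drive_tool(
  deltas=[
    {"slide":[0,0,0.03],"delta_rot":[0,0,0],"hand":0},
    {"slide":[0,0,0.01],"delta_rot":[0,0,0],"hand":0},
    {"slide":[0,0,0],"delta_rot":[0,0,0],"hand":0},
    {"slide":[0,0,0],"delta_rot":[0,0,0],"hand":0},
    {"slide":[0,0,0],"delta_rot":[0,0,0],"hand":0},
  ],
)

```text
time_s: 10.18
eef_pos: [0.4419, -0.057, 0.0864]
eef_rot: [-0.0, 0.808, -0.59, 0.0]
wrist_force: [1.2, -0.4, 5.0]
opening: 0.001
```

Call:
drive_tool(
  deltas=[
    {"slide":[0,0,0.02],"delta_rot":[0,0,0],"hand":0},
    {"slide":[0,0,0.01],"delta_rot":[0,0,0],"hand":0},
    {"slide":[0,0,0],"delta_rot":[0,0,0],"hand":0},
    {"slide":[0,0,0],"delta_rot":[0,0,0],"hand":0},
    {"slide":[0,0,0],"delta_rot":[0,0,0],"hand":0},
  ],
)

```text
time_s: 10.8
eef_pos: [0.442, -0.057, 0.0858]
eef_rot: [0.0, 0.808, -0.59, 0.0]
wrist_force: [-2.9, 1.4, 15.7]
opening: -0.001
```

```bash
python3 - <<'E'
from h import *
st();st();crop('a8.png')
E
```

```text
t 10.8 p [ 0.442  -0.057   0.0858] psi -1.261 q [-0.4   0.09  2.04 -0.    1.01  2.44] F [-2.9  1.4 15.7] op -0.001
t 10.8 p [ 0.442  -0.057   0.0858] psi -1.261 q [-0.4   0.09  2.04 -0.    1.01  2.44] F [-2.9  1.4 15.7] op -0.001
```

View pics/a8.png

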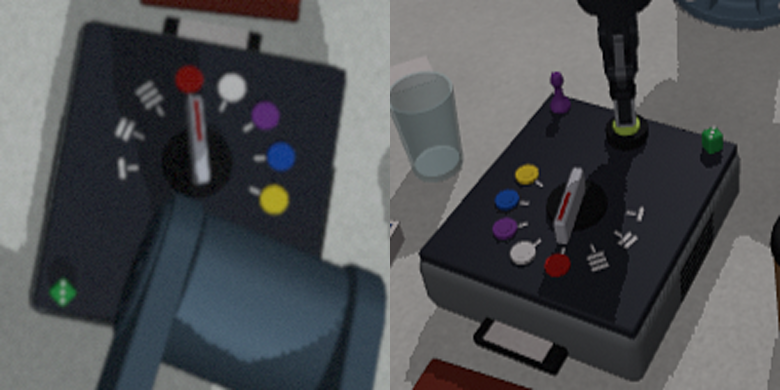

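The force jumped from 5 to 16 N after about 6 mm of travel, and the fingertip sits inside the lime rim, so the button is at its bottom stop. Releasing.

Call:
drive_tool(
  deltas=[
    {"slide":[0,0,-0.1],"delta_rot":[0,0,0],"hand":0},
    {"slide":[0,0,-0.2],"delta_rot":[0,0,0],"hand":0},
    {"slide":[0,0,-0.6],"delta_rot":[0,0,0],"hand":0},
    {"slide":[0,0,-0.8],"delta_rot":[0,0,0],"hand":0},
    {"slide":[0,0,-0.4],"delta_rot":[0,0,0],"hand":0},
  ],
)

```text
time_s: 11.52
eef_pos: [0.4418, -0.0569, 0.1916]
eef_rot: [-0.0, 0.808, -0.59, 0.0]
wrist_force: [0.7, 0.2, 0.0]
opening: 0.002
```

Call:
drive_tool(
  deltas=[
    {"slide":[0,0.5,-0.2],"delta_rot":[0,0,0],"hand":0},
    {"slide":[0,0.5,0],"delta_rot":[0,0,0],"hand":0},
    {"slide":[0,0,0],"delta_rot":[0,0,0],"hand":0},
    {"slide":[0,0,0],"delta_rot":[0,0,0],"hand":0},
    {"slide":[0,0,0],"delta_rot":[0,0,0],"hand":0},
  ],
)

```text
time_s: 12.15
eef_pos: [0.3945, -0.0719, 0.1997]
eef_rot: [-0.0, 0.808, -0.59, -0.0]
wrist_force: [1.1, -0.6, -0.6]
opening: 0.001
```

```bash
python3 - <<'E'
from h import *
import pickle
st();crop('a9.png')
d=pickle.load(open('c0.pkl','rb'));c=ctrl.camera('scene')
df=cv2.absdiff(c['frame'],d['scene']['frame']).max(2)
cv2.imwrite('pics/diff.png',df)
for n,(x0,y0,x1,y1) in dict(cup=(362,225,418,302),phone=(148,303,256,365),deck=(95,232,160,270),glass=(148,162,192,218),die=(324,190,342,207),pawn=(236,162,253,187),lime=(270,178,300,208)).items(): print(n,(df[y0:y1,x0:x1]>40).sum())
# lever angle from the red line direction in scene at z=.101
hsv=cv2.cvtColor(c['frame'],cv2.COLOR_RGB2HSV);m=cv2.inRange(hsv,(0,90,60),(8,255,255))|cv2.inRange(hsv,(172,90,60),(180,255,255))
k=np.zeros_like(m);k[220:256,235:262]=m[220:256,235:262];k[250:,:]=0
vs,us=np.nonzero(k);P=np.array([ray(c,u,v,.101)[:2] for u,v in zip(us,vs)])
w,V=np.linalg.eigh(np.cov(P.T));v=V[:,1]*np.sign(V[0,1]);print(len(P),P.mean(0),'lever angle',1.633-np.arctan2(v[1],v[0]))
E
```

```text
t 12.15 p [ 0.3945 -0.0719  0.1997] psi -1.261 q [-0.48 -0.2   2.05  0.    1.29  2.35] F [ 1.1 -0.6 -0.6] op 0.001
cup 1
phone 0
deck 0
glass 0
die 6
pawn 0
lime 0
31 [ 0.58216158 -0.07586348] lever angle 1.5706249119340092
```

View pics/a9.png

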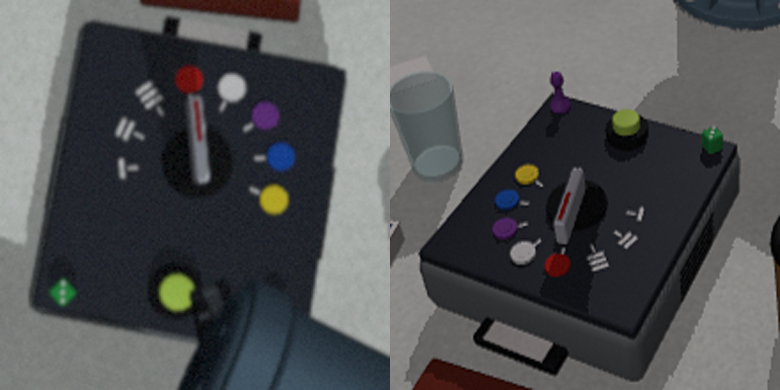

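The lever angle measures 1.571 rad, which is the red click. The button looks the same as at the start (up), and the cup, glass, phone, deck, die and pawn haven't moved. Handing in.

```bash
python3 -c "
from bench import ctrl
print(ctrl.hand_in())"
```

```text
the job is handed in; nothing more can be done
None
```

I pushed the selector lever three clicks, from one bar to the red seat, with the closed fingertips. Then I pressed the deal button down to its stop, released it and handed in at about 12 s of the 54 s allowed.

**Last checks:**
- **Lever:** it measured 1.571 rad against the red click at 1.571, and both camera views show it pointing at the red disc.
- **Button:** it went down about 6 mm. The force rose to 5 N, then jumped to 16 N at the stop. After release it looked identical to the start picture.
- **Bystanders:** the cup, glass, phone, deck, die and pawn showed no change in the scene view. I did not check the chip stack separately, but the arm passed well above it.
- **Robot:** it was clear of everything when I handed in.

**Disagreement:** the two cameras differed by about 3.5 mm in y on the discs. I used the average of the two, and both pushes worked with it.

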